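# Turn the seasoning row round for the serving side

## Task

Move the four seasoning containers from the wooden caddy into the steel rack, one to a well, in reverse order: the one that stands nearest the wooden caddy's loop handle goes into the steel rack's well farthest from the steel rack's loop handle, the second nearest into the second farthest, and so on. Keep them upright all the way, and leave each standing flat on the floor of its well.

Things in the scene. Friction and masses are not known exactly. Their poses are not given: they have to be found in the camera images.
- shaker_mid (a point): stainless steel dredge shaker with a perforated domed top: a round steel can, 52 mm across, 86 mm tall (54 mm across at the rim of the dome, 68 to 74 mm up). This point is on its axis, half-way up (43 mm over its underside); z runs up its axis. Loose, about 0.2 kg.
- bottle_mid (a point): white plastic squeeze bottle: a round body 50 mm across up to 68 mm, then a narrow cone nozzle, 108 mm tall in all. This point is on its axis, half-way up (54 mm over its underside); z runs up its axis. Loose, about 0.2 kg.
- crock_mid (a point): white ceramic seasoning crock with a flat pale wooden lid and a small knob: round, 54 mm across up to 70 mm, lid 55 mm across up to 79 mm, 90 mm tall with the knob. This point is on its axis, half-way up (45 mm over its underside); z runs up its axis. Loose, about 0.2 kg.
- mill_mid (a point): dark wooden pepper mill: round, foot 50 mm across, straight waist 47 mm across from 18 to 68 mm up, rounded head, 102 mm tall in all. This point is on its axis, half-way up (51 mm over its underside); z runs up its axis. Loose, about 0.2 kg.
- caddy: wooden caddy, a fixed low tray 328 mm long (its y) and 88 mm wide (its x), rim 20 mm high, that holds the four small square metal dishes in a row. Origin: centre of its underside, on the counter. The four places are at y = -120, -40, +40 and +120 mm in its own frame. A dark loop handle lies flat at its +y end, from the rim out to 200 mm from the origin. It may point in any direction. Each container starts with its underside 15 mm above the counter.
- rack: steel rack with a dark rubber floor, fixed, 324 mm long (its y) and 84 mm wide (its x), with a row of four square open wells, 76 mm wide inside; its walls and dividers are of steel, 4 mm thick and 20 mm high, its floor 4 mm above the counter. Origin: centre of its underside, on the counter. Well centres at y = -120, -40, +40 and +120 mm in its own frame. A dark loop handle lies flat at its +y end, from the rim out to 200 mm from the origin. It may point in any direction.
- dish0: fixed square metal dish in the wooden caddy, 74 mm wide, rim 8 mm high: the one in which the shaker stands at the start. Origin: centre of its underside, 12 mm above the counter. It stays behind and so marks the shaker's first place in the row.
- dish1: fixed square metal dish in the wooden caddy, 74 mm wide, rim 8 mm high: the one in which the bottle stands at the start. Origin: centre of its underside, 12 mm above the counter. It stays behind and so marks the bottle's first place in the row.
- dish2: fixed square metal dish in the wooden caddy, 74 mm wide, rim 8 mm high: the one in which the crock stands at the start. Origin: centre of its underside, 12 mm above the counter. It stays behind and so marks the crock's first place in the row.
- dish3: fixed square metal dish in the wooden caddy, 74 mm wide, rim 8 mm high: the one in which the mill stands at the start. Origin: centre of its underside, 12 mm above the counter. It stays behind and so marks the mill's first place in the row.
There are look-alikes about, which are no part of the job. Leave any blue look-alike of the part that bears bottle_mid alone. What is shaped like the part that bears crock_mid but turquoise is not meant.

How it is judged (in metres and radians):
At the end, for the whole second after the job is handed in: All four containers stand in the steel rack in reverse order with respect to the two loop handles, each within 16 mm of its well's centre in the rack's x and y, on the well's floor within 5 mm, upright within 0.1 rad, at rest ((not (y of dish0 in the frame of caddy between -0.15 and -0.09 m) or y of shaker_mid in the frame of rack between 0.104 and 0.136 m) and (not (y of dish0 in the frame of caddy between -0.07 and -0.01 m) or y of shaker_mid in the frame of rack between 0.024 and 0.056 m) and (not (y of dish0 in the frame of caddy between 0.01 and 0.07 m) or y of shaker_mid in the frame of rack between -0.056 and -0.024 m) and (not (y of dish0 in the frame of caddy between 0.09 and 0.15 m) or y of shaker_mid in the frame of rack between -0.136 and -0.104 m) and x of shaker_mid in the frame of rack between -0.016 and 0.016 m and z of shaker_mid in the frame of rack between 0.042 and 0.052 m and angle between each of shaker_mid, bottle_mid, crock_mid, mill_mid's own z axis and vertical below 0.1 rad and linear speed of each of shaker, bottle, crock, mill below 0.03 m/s and (not (y of dish1 in the frame of caddy between -0.15 and -0.09 m) or y of bottle_mid in the frame of rack between 0.104 and 0.136 m) and (not (y of dish1 in the frame of caddy between -0.07 and -0.01 m) or y of bottle_mid in the frame of rack between 0.024 and 0.056 m) and (not (y of dish1 in the frame of caddy between 0.01 and 0.07 m) or y of bottle_mid in the frame of rack between -0.056 and -0.024 m) and (not (y of dish1 in the frame of caddy between 0.09 and 0.15 m) or y of bottle_mid in the frame of rack between -0.136 and -0.104 m) and x of bottle_mid in the frame of rack between -0.016 and 0.016 m and z of bottle_mid in the frame of rack between 0.053 and 0.063 m and (not (y of dish2 in the frame of caddy between -0.15 and -0.09 m) or y of crock_mid in the frame of rack between 0.104 and 0.136 m) and (not (y of dish2 in the frame of caddy between -0.07 and -0.01 m) or y of crock_mid in the frame of rack between 0.024 and 0.056 m) and (not (y of dish2 in the frame of caddy between 0.01 and 0.07 m) or y of crock_mid in the frame of rack between -0.056 and -0.024 m) and (not (y of dish2 in the frame of caddy between 0.09 and 0.15 m) or y of crock_mid in the frame of rack between -0.136 and -0.104 m) and x of crock_mid in the frame of rack between -0.016 and 0.016 m and z of crock_mid in the frame of rack between 0.044 and 0.054 m and (not (y of dish3 in the frame of caddy between -0.15 and -0.09 m) or y of mill_mid in the frame of rack between 0.104 and 0.136 m) and (not (y of dish3 in the frame of caddy between -0.07 and -0.01 m) or y of mill_mid in the frame of rack between 0.024 and 0.056 m) and (not (y of dish3 in the frame of caddy between 0.01 and 0.07 m) or y of mill_mid in the frame of rack between -0.056 and -0.024 m) and (not (y of dish3 in the frame of caddy between 0.09 and 0.15 m) or y of mill_mid in the frame of rack between -0.136 and -0.104 m) and x of mill_mid in the frame of rack between -0.016 and 0.016 m and z of mill_mid in the frame of rack between 0.05 and 0.06 m); the robot touches nothing.
It fails at once if the shaker is tipped over (more than 0.7 rad from upright) (angle between shaker_mid's own z axis and vertical above 0.7 rad).
It fails at once if the bottle is tipped over (more than 0.7 rad from upright) (angle between bottle_mid's own z axis and vertical above 0.7 rad).
It fails at once if the crock is tipped over (more than 0.7 rad from upright) (angle between crock_mid's own z axis and vertical above 0.7 rad).
It fails at once if the mill is tipped over (more than 0.7 rad from upright) (angle between mill_mid's own z axis and vertical above 0.7 rad).
It also fails if it takes over 120 s, if anything falls off the work surface, if the arm or the gripper's body presses on something with over 40 N, if the wrist force passes 120 N, or if a joint passes its speed limit or range.

## Robot

A 7-joint arm with a two-finger parallel gripper is mounted at the origin on the work surface. World frame = base frame: x ahead of the robot, y to its left, z up, the work surface at z = 0. Lengths are in mm, angles in rad, forces in N, time in s.
With the tool pointing down it reaches from about 375 to 925 mm from the base axis. Payload 3.1 kg.
Tool frame: the origin (TCP) lies at the very end of the fingers, on their centre line; the grasp point (between the pads) lies 19 mm behind it; z points along the fingers, y is the line along which they close (so a half turn about z gives the same grasp; the last joint's range is limited). The gripper opens to 85 mm and grips with 20 to 120 N. Pads are 22 mm wide; open, the fingers measure 114 mm over their backs; the gripper's body (76 mm by 85 mm) begins 54 mm behind the grasp point. The pads swing forward as they close: fully open they stand 13 mm farther back than shut.
Start: joints at [-1.432, 0.383, 0.044, 1.598, -0.018, 1.161, -0.05], TCP at [152.462, 631.869, 231.269] pointing down, gripper open.
Joint ranges: [-2.61, 2.61], [-0.41, 2.15], [-1.48, 1.57], [0, 2.5], [-1.57, 4.71], [0.05, 1.97], [-2.85, 2.85]. Speed limits (rad/s): [2.79, 2.79, 3.14, 3.14, 3.14, 3.14, 3.14].

## Interface

Orientations are given as a unit quaternion [w, x, y, z].
In Python, from rig import ctrl gives the robot as it stands.
- The arm moves only by the shell command python3 -m handwheel 'ROWS' [OPENING]. ROWS is a JSON object of lists of equal length, an entry for each row: "offset": the shift along the tool's x, y, z in m, a list of three; "delta_rot": the turn, a rotation vector about the tool's x, y, z in degrees, a list of three. In form: {"offset": [[x, y, z], ...], "delta_rot": [[ax, ay, az], ...]}. A call has 1 to 12 rows; each row shifts and turns the commanded pose from where the row before left it, along the tool's axes as they then stand; what a row does not reach is not made up. A row lasts 1/12 s, in which the tool goes at most 41.7 mm and 7.16 degrees, less where a joint would pass 70% of its speed; a pose out of reach is approached as far as the arm can. A call with a gripper value outside its range is refused whole. OPENING is the finger opening in m, from 0 to 0.0854, set as the call begins (- or left out, the last holds). The fingers move at their own pace and stop on an object; the grip force is fixed at half the most. Time passes only in rows, so rows that do not move let the fingers close. It gives the time, the measured TCP pose, the force, the opening and the grip force at its end, in the units of the state.
- ctrl.read_state(): the state, without advancing time (a new reading comes with each control period).
- ctrl.read_camera(name): name is "scene" or "top" or "wrist"; returns a dict with "color" (480x640x3 uint8, red, green, blue), "z_map" (480x640 float32, mm along the optical axis (not along the pixel's ray), 0 where there is no reading), "camera_matrix" (3x3 intrinsics, pixels), "R" (3x3) and "t" (3): a world point X has camera coordinates R X + t. Camera axes: x right, y down, z forward; pixel columns grow to the right and rows downward; lengths in mm; the calibration is good to about 2 mm. A picture is of the moment at which its call begins.
- ctrl.hand_in(): hands the job in; it is judged then, once.
Trained networks look in a picture, given as the dict that the camera call returned (one of the last four; its "shot" number tells which), for a name from the list of things; names that differ only in an ending like _2 or _b are one class to them, and where a whole thing is asked for, a point or a joint stands for the part that bears it (a point fixed in the world has none). Each returns a list of dicts, best first, with "score" (0 to 1); they miss things now and then, are a little off and sometimes report something else, mostly with a low value. They report only what shows in the picture. A call takes as long as a camera call. They do not tell look-alikes from the thing itself.
- ctrl.find_in(picture, target): "bbox" ([left, top, width, height] in pixels, round what is visible of it).
The state is a dict: "t": time; "joints": joint angles; "qvel": joint speeds; "tau": joint torques, N m; "ee_pos": TCP position; "tool_rot": TCP orientation; "force": force on the tool from outside, world axes, zero at the start; "wrist_torque": the same for the moment, N m; "gripper_width": finger opening in mm; "grip_force": force on a finger pad.
Only numpy, scipy, OpenCV 4.12 (cv2) and the standard library are available. Lean on these libraries where they do the work, as an engineer would, in place of code of your own. Each camera call takes 0.05 s, during which the arm holds its last target. There are 200 camera calls.

## Working session

There is one attempt and no reset: what is moved stays moved. The work goes in short steps, Python scripts to look and compute and a shell command to move; the robot and the scene stay as the last step left them, time stands still between calls to the robot, and variables do not carry over. Pictures are saved under pics/ and viewed, at most 14 in all, crops included, and the job is handed in when it is done.

```bash
mkdir -p pics; ls; cat > h.py <<'E'
import numpy as np,cv2
from rig import ctrl
def world(p,u,v,z=None):
    K=np.array(p["camera_matrix"]);R=np.array(p["R"]);t=np.array(p["t"])
    r=np.linalg.solve(K,np.array([u,v,1.]))
    if z is None: return R.T@(r*p["z_map"][int(v),int(u)]-t)
    C=-R.T@t;d=R.T@r
    return C+d*(z-C[2])/d[2]
def save(p,n,crop=None,s=1):
    im=p["color"][:,:,::-1]
    if crop: a,b,c,d=crop; im=im[b:d,a:c]
    cv2.imwrite("pics/"+n,cv2.resize(im,None,fx=s,fy=s,interpolation=cv2.INTER_CUBIC))
E
python3 - <<'E'
from h import *
print(ctrl.read_state())
for c in("top","scene"):
    p=ctrl.read_camera(c);save(p,c+"0.png")
    np.savez(c+"0.npz",**{k:np.array(v) for k,v in p.items()})
    for n in("shaker_mid","bottle_mid","crock_mid","mill_mid","caddy","rack"):
        print(c,n,[(round(d["score"],2),[int(x) for x in d["bbox"]]) for d in ctrl.find_in(p,n)][:4])
E
```

```text
pics
{'t': 0.0, 'joints': array([-1.43177377,  0.3838637 ,  0.04386454,  1.59958918, -0.01790385,
        1.16119312, -0.04994191]), 'qvel': array([ 0.00079503, -0.00092198, -0.00014847,  0.00063862,  0.00080603,
        0.00100643,  0.00042182]), 'tau': array([-2.83643494e-04, -4.33473444e+01,  1.02460619e+00, -2.49511206e+01,
        1.06798692e-02,  1.13675406e-02,  5.35582714e-06]), 'ee_pos': array([152.30090766, 630.92905486, 229.86205974]), 'tool_rot': array([-8.13543413e-05,  1.18130838e-01,  9.92997148e-01, -1.32769621e-03]), 'force': array([-0.03575137, -0.23810227,  1.06149017]), 'wrist_torque': array([0.01828536, 0.01547519, 0.01359812]), 'grip_force': 0.0, 'gripper_width': 85.17342850661235}
top shaker_mid [(0.69, [414, 171, 27, 30]), (0.58, [354, 264, 25, 25])]
top bottle_mid [(0.61, [471, 277, 35, 25])]
top crock_mid [(0.91, [301, 202, 24, 24])]
top mill_mid [(0.56, [413, 174, 29, 29])]
top caddy [(0.89, [343, 159, 108, 146])]
top rack [(0.87, [174, 156, 52, 156]), (0.69, [365, 226, 48, 45])]
scene shaker_mid [(0.72, [257, 218, 26, 34])]
scene bottle_mid [(0.92, [146, 248, 25, 48]), (0.82, [240, 258, 27, 36])]
scene crock_mid [(0.92, [250, 239, 27, 35]), (0.63, [328, 236, 21, 37]), (0.16, [236, 280, 22, 47])]
scene mill_mid [(0.83, [236, 282, 25, 44]), (0.37, [226, 240, 58, 109])]
scene caddy [(0.77, [229, 247, 54, 101])]
scene rack [(0.75, [361, 195, 118, 66])]
```

View pics/top0.png

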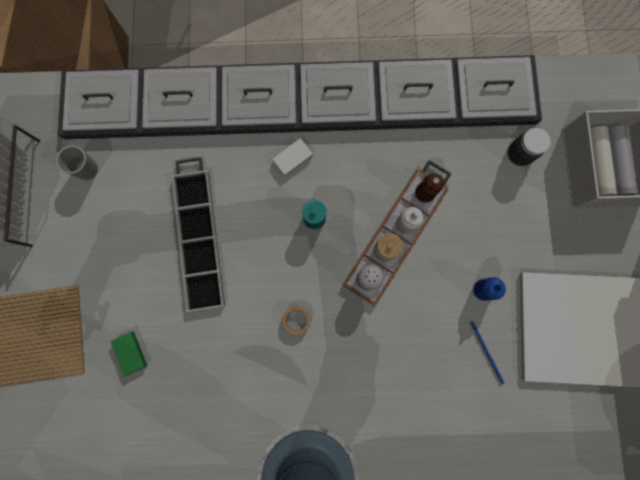

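View pics/scene0.png

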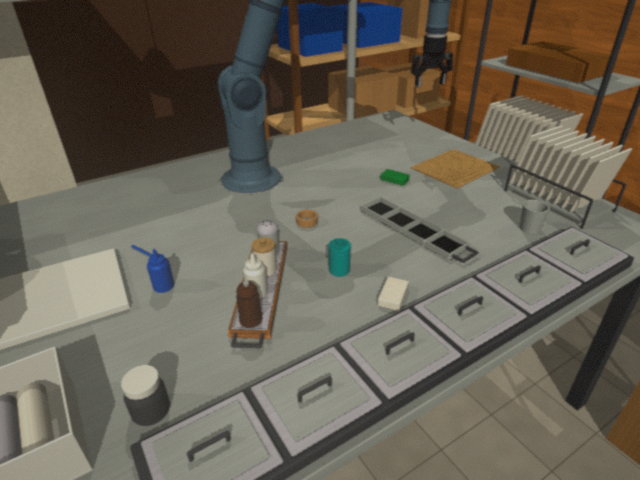

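The top view shows the caddy's handle at (437,170). From the handle outward stand mill (430,185), bottle (410,217), crock (388,245) and shaker (370,277). The rack's handle is at (188,163), with wells at (191,189), (196,222), (200,257) and (204,292). Look-alikes are the turquoise crock (314,214), the blue bottle (489,288), and the grey cup and dark jar, all left alone. Mapping: mill→(204,292), bottle→(200,257), crock→(196,222), shaker→(191,189).

```bash
python3 - <<'E'
from h import *
p=dict(np.load("top0.npz"))
save(p,"crop1.png",(330,140,470,320),3.3)
K,R,t=p["camera_matrix"],p["R"],p["t"]
v,u=np.mgrid[:480,:640];Z=p["z_map"]
r=np.linalg.inv(K)@np.stack([u.ravel(),v.ravel(),np.ones(u.size)])
X=(R.T@(r*Z.ravel()-t[:,None])).T.reshape(480,640,3)
print("cam",-R.T@t)
def uv(P): q=K@(R@np.array(P)+t);return q[:2]/q[2]
print(uv([0,0,0]),uv([152,632,230]))
h=X[...,2]
def rect(box,lo,hi):
    a,b,c,d=box;s=X[b:d,a:c].reshape(-1,3);s=s[(s[:,2]>lo)&(s[:,2]<hi)&(Z[b:d,a:c].ravel()>0)]
    print(len(s),cv2.minAreaRect(s[:,:2].astype(np.float32)),np.median(s[:,2]))
print("table",np.median(h[330:350,230:270]))
rect((165,168,230,318),12,30)
rect((335,165,455,310),11,30)
for n,(a,b) in dict(mill=(430,188),bottle=(410,217),crock=(388,245),shaker=(370,277),turq=(314,214)).items():
    s=X[b-22:b+22,a-22:a+22].reshape(-1,3);
    c=X[b-4:b+5,a-4:a+5].reshape(-1,3);c=np.median(c,0)
    s=s[np.hypot(*(s[:,:2]-c[:2]).T)<45];print(n,c.round(),s[:,2].max())
    for lo,hi in((60,130),(75,130)):
        q=s[(s[:,2]>lo)&(s[:,2]<hi)]
        if len(q)>5:print(lo,cv2.minEnclosingCircle(q[:,:2].astype(np.float32)),len(q))
E
```

```text
cam [ 357.50911255  -33.23947023 1060.87896866]
[308.38380631 478.72233682] [-61.71954135 442.51698477]
table -0.8655139202335417
1080 ((538.8521728515625, 245.82525634765625), (340.32916259765625, 85.7037124633789), 7.13925838470459) 18.565173964422982
3145 ((540.2064208984375, -227.6405792236328), (88.32072448730469, 362.283203125), 55.10818099975586) 16.272276195083098
mill [ 613. -281.  104.] 119.54754255441082
60 ((625.5062866210938, -289.78497314453125), 23.488365173339844) 442
75 ((625.5062866210938, -289.78497314453125), 23.488365173339844) 395
bottle [ 550. -235.  100.] 124.09210725716198
60 ((552.7527465820312, -241.2301788330078), 24.740337371826172) 450
75 ((552.8628540039062, -241.1461944580078), 24.693492889404297) 414
crock [ 491. -184.   96.] 107.327244781961
60 ((492.4052734375, -188.2984619140625), 27.297399520874023) 554
75 ((492.4052734375, -188.2984619140625), 27.297399520874023) 526
shaker [ 425. -143.  100.] 104.7889838164472
60 ((427.53717041015625, -145.1641082763672), 26.888290405273438) 512
75 ((427.53717041015625, -145.1641082763672), 26.888290405273438) 505
turq [568. -29.  79.] 92.76589248487181
60 ((575.22607421875, -28.444622039794922), 27.696849822998047) 489
75 ((575.142333984375, -28.561216354370117), 27.58687400817871) 453
```

View pics/crop1.png

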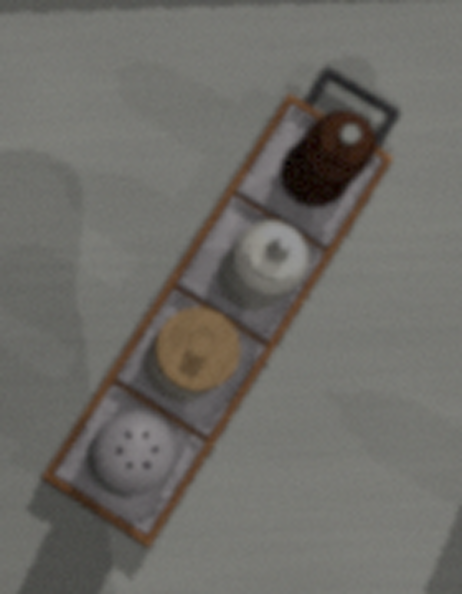

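The crop confirms the row from the handle: dark mill at crop (330,160), white bottle (272,255), wooden-lidded crock (197,350), steel shaker (133,455). The turquoise and blue ones stand elsewhere.

```bash
cat >> h.py <<'E'
from scipy.spatial.transform import Rotation as Ro
def pose():
    s=ctrl.read_state();q=np.array(s["tool_rot"])
    return np.array(s["ee_pos"]),Ro.from_quat(q[[1,2,3,0]]),s
def go(x,y,z,ydir):
    "print tool-z turn, then tool-frame shift after the turn; ydir = wanted world angle of tool y, deg"
    P,R,s=pose();M=R.as_matrix()
    a=np.degrees(np.arctan2(M[1,1],M[0,1]));d=(ydir-a+90)%180-90
    yd=np.radians(a+d);T=np.array([[np.sin(yd)*-1,np.cos(yd),0],[np.cos(yd),np.sin(yd),0],[0,0,-1]])
    tilt=Ro.from_matrix(M.T@T).as_rotvec(degrees=True)
    print("t",round(s["t"],2),"P",P.round(1),"y ang",round(a,1),"turn",tilt.round(2),"shift mm",(T.T@(np.array([x,y,z])-P)).round(1),"w",round(s["gripper_width"],1),"F",np.round(s["force"],1),"j7",s["joints"][6].round(2))
E
python3 - <<'E'
from h import *
p=dict(np.load("top0.npz"))
K,R,t=p["camera_matrix"],p["R"],p["t"]
v,u=np.mgrid[:480,:640];Z=p["z_map"]
r=np.linalg.inv(K)@np.stack([u.ravel(),v.ravel(),np.ones(u.size)])
X=(R.T@(r*Z.ravel()-t[:,None])).T.reshape(480,640,3)
# wells: dark blobs
g=cv2.cvtColor(p["color"],cv2.COLOR_RGB2GRAY)
m=np.zeros_like(g);m[168:318,165:230]=(g<45)[168:318,165:230]
n,l,st,ce=cv2.connectedComponentsWithStats(m)
W=[]
for i in range(1,n):
    if st[i,4]>200:
        c,sz,a=cv2.minAreaRect(np.argwhere(l==i)[:,::-1].astype(np.float32));w=world(p,*c,12);W.append(w[:2]);print(st[i],w.round(1),sz,a)
W=np.array(W);
if len(W)==4:
    d=W[0]-W[-1];print("mean",W.mean(0),"ang",np.degrees(np.arctan2(d[1],d[0])),np.hypot(*d))
# outer extents by depth in each row frame
for nm,box,ang in(("rack",(165,168,230,318),7.1),("caddy",(335,165,455,310),-35.5)):
    a,b,c,d=box;s=X[b:d,a:c].reshape(-1,3);s=s[(s[:,2]>14)&(s[:,2]<24)]
    e=np.radians(ang);ax=np.array([np.cos(e),np.sin(e)]);n_=np.array([-ax[1],ax[0]])
    A=s[:,:2]@ax;N=s[:,:2]@n_
    print(nm,"along",np.percentile(A,[0,.5,99.5,100]).round(),"across",np.percentile(N,[0,1,99,100]).round(1))
    for k in np.arange(A.min()+20,A.min()+310,60):
        q=N[(A>k)&(A<k+60)];print(round(k),np.percentile(q,[1,99]).round(1))
go(480,235,230,97.1)
E
```

```text
[176 174  32  32 831] [650.5 260.2  12. ] (28.670185089111328, 29.661785125732422) 82.56858825683594
[179 206  33  34 881] [570.6 250.2  12. ] (29.27100944519043, 30.639524459838867) 81.25383758544922
[183 239  33  35 922] [491.6 239.9  12. ] (30.464691162109375, 30.880592346191406) 81.02737426757812
[186 273  34  36 956] [411.6 229.9  12. ] (31.395540237426758, 30.829858779907227) 81.8698959350586
mean [531.06731574 245.04059117] ang 7.2434079538883775 240.86834171122396
rack along [395. 395. 730. 735.] across [134.4 134.8 219.4 220.1]
415 [134.5 219. ]
475 [134.9 219.4]
535 [134.9 219.6]
595 [135.1 219.2]
655 [135.  219.3]
caddy along [391. 391. 749. 752.] across [ 82.8  84.3 172.5 173.8]
411 [ 83.4 170.8]
471 [ 84.3 171.5]
531 [ 84.9 172. ]
591 [ 85.3 172.5]
651 [ 86.1 173.3]
t 0.7 P [152.5 631.9 231.3] y ang 76.4 turn [ 1.000e-02  0.000e+00 -2.067e+01] shift mm [-276.  -434.3    1.3] w 85.5 F [-0.1  0.  -0.3] j7 -0.05
```

```bash
python3 -m handwheel '{"offset":[[0,0,0],[0,0,0],[0,0,0],[-0.033,-0.014,0],[-0.033,-0.014,0],[-0.033,-0.014,0],[-0.033,-0.014,0],[-0.033,-0.014,0],[-0.033,-0.014,0],[-0.033,-0.014,0],[-0.033,-0.014,0],[-0.033,-0.014,0]],"delta_rot":[[0,0,7.1],[0,0,7.1],[0,0,7.1],[0,0,0],[0,0,0],[0,0,0],[0,0,0],[0,0,0],[0,0,0],[0,0,0],[0,0,0],[0,0,0]]}' 0.085
python3 -m handwheel '{"offset":[[-0.033,-0.014,0],[-0.033,-0.014,0],[-0.033,-0.014,0],[-0.033,-0.014,0],[-0.033,-0.014,0],[-0.033,-0.014,0],[-0.033,-0.014,0]],"delta_rot":[[0,0,0],[0,0,0],[0,0,0],[0,0,0],[0,0,0],[0,0,0],[0,0,0]]}'
python3 -c "
from h import *
go(427.5,-146,200,55.1)"
```

```text
t: 1.7
ee_pos: [324.9, 357.2, 231.6]
tool_rot: [0.0, 0.3, 0.954, 0.0]
force: [0.3, 0.1, 0.2]
gripper_width: 84.8
grip_force: 0.0
t: 2.28
ee_pos: [458.4, 144.7, 231.8]
tool_rot: [0.0, 0.3, 0.954, 0.001]
force: [0.5, 0.6, -0.3]
gripper_width: 85.2
grip_force: 0.0
t 2.28 P [458.4 144.7 231.8] y ang 55.1 turn [0.08 0.01 0.04] shift mm [-141.  -256.1   31.8] w 85.2 F [ 0.5  0.6 -0.3] j7 0.6
```

```bash
python3 -m handwheel '{"offset":[[-0.0157,-0.0285,0.0035],[-0.0157,-0.0285,0.0035],[-0.0157,-0.0285,0.0035],[-0.0157,-0.0285,0.0035],[-0.0157,-0.0285,0.0035],[-0.0157,-0.0285,0.0035],[-0.0157,-0.0285,0.0035],[-0.0157,-0.0285,0.0035],[-0.0157,-0.0285,0.0035],[0,0,0],[0,0,0]],"delta_rot":[[0,0,0],[0,0,0],[0,0,0],[0,0,0],[0,0,0],[0,0,0],[0,0,0],[0,0,0],[0,0,0],[0,0,0],[0,0,0]]}'
python3 - <<'E'
from h import *
go(427.5,-146,36,55.1)
p=ctrl.read_camera("wrist");save(p,"w1.png")
np.savez("w1.npz",**{k:np.array(v) for k,v in p.items()})
for n in("shaker_mid","crock_mid","bottle_mid"):
    for d in ctrl.find_in(p,n)[:2]:
        a,b,w,h=d["bbox"];print(n,d["score"],d["bbox"],world(p,a+w/2,b+h/2))
E
```

```text
t: 3.2
ee_pos: [426.4, -147.2, 200.0]
tool_rot: [0.0, 0.302, 0.953, 0.0]
force: [0.3, 0.3, 0.0]
gripper_width: 85.2
grip_force: 0.0
t 3.2 P [ 426.4 -147.2  200. ] y ang 54.8 turn [ 0.01  0.02 -0.29] shift mm [ -0.2   1.6 164. ] w 85.2 F [0.3 0.3 0. ] j7 1.22
shaker_mid 0.68 [282.0, 168.5, 84.1, 90.4] [ 419.32959304 -141.10455559   99.89927986]
crock_mid 0.65 [287.8, 260.9, 76.3, 102.8] [ 480.44785857 -182.29762425   94.14643913]
crock_mid 0.63 [493.3, 225.6, 109.9, 97.8] [555.9577776  -37.52830517  77.69075589]
bottle_mid 0.86 [0.0, 300.5, 106.1, 97.9] [ 394.01253204 -390.35293442   67.22817657]
```

View pics/w1.png

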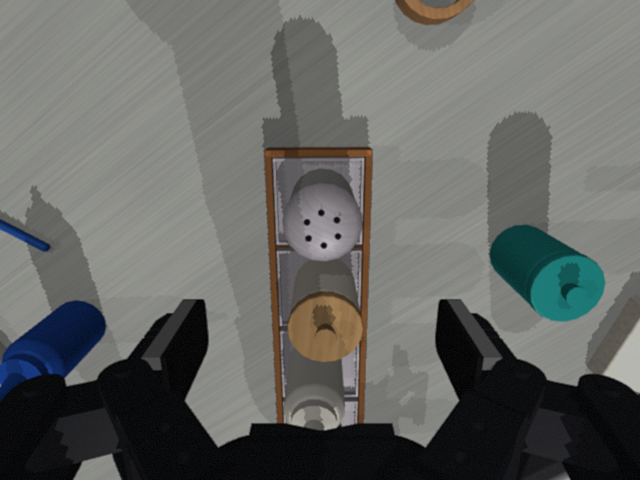

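The wrist picture shows the shaker's perforated dome with its hole pattern round (322,229), the crock's lid at (326,327), and the caddy running straight down the picture.

```bash
python3 - <<'E'
from h import *
p=dict(np.load("w1.npz"))
print(world(p,322,229,101),world(p,326,327,94),world(p,318,412,120))
E
```

```text
[ 426.6315174  -147.83529741  101.        ] [ 490.21690831 -189.08319155   94.        ] [ 528.52589953 -222.93551751  120.        ]
```

```bash
python3 -m handwheel '{"offset":[[0,0.001,0.03],[0,0,0.03],[0,0,0.03],[0,0,0.03],[0,0,0.026],[0,0,0.018],[0,0,0]],"delta_rot":[[0,0,0],[0,0,0],[0,0,0],[0,0,0],[0,0,0],[0,0,0],[0,0,0]]}'
python3 -m handwheel '{"offset":[[0,0,0],[0,0,0],[0,0,0],[0,0,0],[0,0,0],[0,0,0],[0,0,0],[0,0,0]],"delta_rot":[[0,0,0],[0,0,0],[0,0,0],[0,0,0],[0,0,0],[0,0,0],[0,0,0],[0,0,0]]}' 0.03
```

```text
t: 3.98
ee_pos: [424.5, -141.8, 32.4]
tool_rot: [-0.004, 0.298, 0.955, -0.001]
force: [0.0, 0.2, -0.5]
gripper_width: 85.0
grip_force: 0.0
t: 4.65
ee_pos: [429.2, -144.4, 37.6]
tool_rot: [0.002, 0.299, 0.954, 0.001]
force: [-0.6, -0.1, 6.8]
gripper_width: 50.8
grip_force: 61.3
```

```bash
python3 -m handwheel '{"offset":[[0,0,-0.01],[0,0,-0.02],[0,0,-0.03],[0,0,-0.03],[0,0,-0.03],[0,0,-0.03],[0,0,-0.015],[0,0,0]],"delta_rot":[[0,0,0],[0,0,0],[0,0,0],[0,0,0],[0,0,0],[0,0,0],[0,0,0],[0,0,0]]}'
python3 -c "
from h import *
go(650.5,260.2,200,97.2)"
```

```text
t: 5.32
ee_pos: [430.6, -144.8, 205.0]
tool_rot: [0.004, 0.3, 0.954, 0.003]
force: [0.5, 0.0, -1.8]
gripper_width: 50.6
grip_force: 61.7
t 5.32 P [ 430.6 -144.8  205. ] y ang 55.1 turn [  0.27   0.53 -42.09] shift mm [-269.   374.3    5. ] w 50.6 F [ 0.5  0.  -1.8] j7 1.22
```

```bash
python3 -m handwheel '{"offset":[[0,0,0],[0,0,0],[0,0,0],[0,0,0],[0,0,0],[0,0,0],[0,0,0],[-0.012,0.017,0],[-0.02,0.027,0],[-0.02,0.027,0],[-0.02,0.027,0],[-0.02,0.027,0]],"delta_rot":[[0,0,-6],[0,0,-6],[0,0,-6],[0,0,-6],[0,0,-6],[0,0,-6],[0,0,-6],[0,0,0],[0,0,0],[0,0,0],[0,0,0],[0,0,0]]}'
python3 -m handwheel '{"offset":[[-0.02,0.027,0],[-0.02,0.027,0],[-0.02,0.027,0],[-0.02,0.027,0],[-0.02,0.027,0],[-0.02,0.027,0],[-0.02,0.027,0],[-0.02,0.027,0],[-0.015,0.022,0],[0,0,0],[0,0,0]],"delta_rot":[[0,0,0],[0,0,0],[0,0,0],[0,0,0],[0,0,0],[0,0,0],[0,0,0],[0,0,0],[0,0,0],[0,0,0],[0,0,0]]}'
python3 -c "
from h import *
go(650.5,260.2,28,97.2)
p=ctrl.read_camera('wrist');save(p,'w2.png')
np.savez('w2.npz',**{k:np.array(v) for k,v in p.items()})"
```

```text
t: 6.32
ee_pos: [502.5, -7.5, 199.4]
tool_rot: [-0.001, -0.062, 0.998, 0.0]
force: [0.2, -0.5, -1.3]
gripper_width: 51.2
grip_force: 61.7
t: 7.23
ee_pos: [646.0, 252.0, 198.0]
tool_rot: [-0.002, -0.065, 0.998, -0.001]
force: [-0.7, -0.9, -2.0]
gripper_width: 51.0
grip_force: 61.7
t 7.23 P [646. 252. 198.] y ang 97.4 turn [-0.05 -0.2   0.2 ] shift mm [ -5.5   7.6 170. ] w 51.0 F [-0.7 -0.9 -2. ] j7 1.52
```

View pics/w2.png

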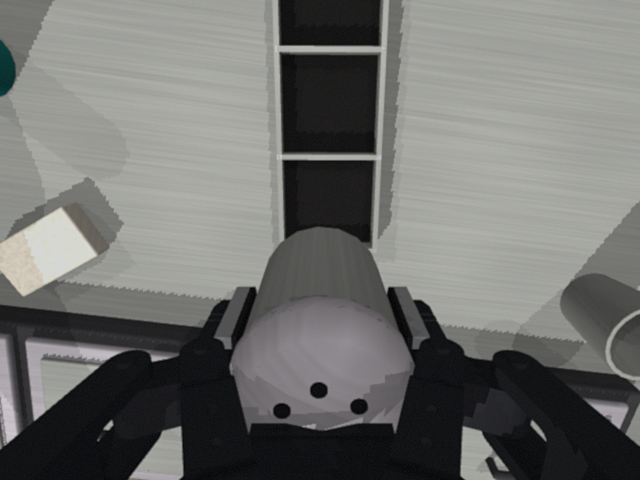

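The picture shows the shaker held upright at (322,350), with the rack below it. Its dividers cross the rack's middle line at (330,49) and (330,157).

```bash
python3 - <<'E'
from h import *
p=dict(np.load("w2.npz"))
for q in((331,49),(330,157)):print(world(p,*q,20).round(1))
E
```

```text
[530.3 243.1  20. ]
[609.4 253.2  20. ]
```

```bash
python3 -m handwheel '{"offset":[[-0.005,0.0065,0.02],[0,0,0.03],[0,0,0.03],[0,0,0.03],[0,0,0.025],[0,0,0.015],[0,0,0.01],[0,0,0.005],[0,0,0]],"delta_rot":[[0,0,0],[0,0,0],[0,0,0],[0,0,0],[0,0,0],[0,0,0],[0,0,0],[0,0,0],[0,0,0]]}'
python3 -c "
from h import *
go(650,259,27,97.2)"
```

```text
t: 8.03
ee_pos: [651.4, 255.3, 35.4]
tool_rot: [-0.0, -0.062, 0.998, -0.0]
force: [-0.3, -0.3, -2.1]
gripper_width: 50.6
grip_force: 61.7
t 8.03 P [651.4 255.3  35.4] y ang 97.1 turn [-0.04 -0.04 -0.12] shift mm [0.9 3.8 8.4] w 50.6 F [-0.3 -0.3 -2.1] j7 1.58
```

```bash
python3 -m handwheel '{"offset":[[0,0.002,0.003],[0,0.001,0.003],[0,0,0.001],[0,0,0]],"delta_rot":[[0,0,0],[0,0,0],[0,0,0],[0,0,0]]}'
python3 -m handwheel '{"offset":[[0,0,0],[0,0,0]],"delta_rot":[[0,0,0],[0,0,0]]}'
```

```text
t: 8.37
ee_pos: [651.4, 260.0, 29.4]
tool_rot: [0.0, -0.063, 0.998, 0.0]
force: [-0.0, -0.3, -2.6]
gripper_width: 50.9
grip_force: 61.7
t: 8.53
ee_pos: [651.5, 259.4, 29.3]
tool_rot: [0.0, -0.062, 0.998, 0.0]
force: [-0.2, 0.5, -1.6]
gripper_width: 51.0
grip_force: 61.7
```

```bash
python3 -m handwheel '{"offset":[[0,0,0.0015],[0,0,0],[0,0,0]],"delta_rot":[[0,0,0],[0,0,0],[0,0,0]]}'
python3 -m handwheel '{"offset":[[0,0,0.001],[0,0,0],[0,0,0]],"delta_rot":[[0,0,0],[0,0,0],[0,0,0]]}'
```

```text
t: 8.78
ee_pos: [651.0, 259.1, 27.2]
tool_rot: [-0.0, -0.062, 0.998, -0.0]
force: [-0.0, -0.5, -1.9]
gripper_width: 50.6
grip_force: 61.7
t: 9.03
ee_pos: [651.2, 259.2, 26.8]
tool_rot: [-0.0, -0.062, 0.998, 0.0]
force: [-1.6, -0.5, 2.6]
gripper_width: 50.7
grip_force: 62.1
```

Contact felt at 26.8. Release, then lift.

```bash
python3 -m handwheel '{"offset":[[0,0,0],[0,0,0],[0,0,0],[0,0,0],[0,0,0],[0,0,0]],"delta_rot":[[0,0,0],[0,0,0],[0,0,0],[0,0,0],[0,0,0],[0,0,0]]}' 0.085
python3 -m handwheel '{"offset":[[0,0,-0.01],[0,0,-0.02],[0,0,-0.03],[0,0,-0.035],[0,0,-0.035],[0,0,-0.03],[0,0,-0.015]],"delta_rot":[[0,0,0],[0,0,0],[0,0,0],[0,0,0],[0,0,0],[0,0,0],[0,0,0]]}'
python3 -c "
from h import *
go(491.3,-188.7,200,55.1)"
```

```text
t: 9.53
ee_pos: [651.2, 259.2, 26.2]
tool_rot: [0.0, -0.062, 0.998, -0.0]
force: [0.2, 0.8, -0.4]
gripper_width: 84.8
grip_force: 0.0
t: 10.12
ee_pos: [653.9, 259.5, 207.6]
tool_rot: [0.004, -0.062, 0.998, 0.001]
force: [1.8, -0.6, 1.5]
gripper_width: 84.8
grip_force: 0.0
t 10.12 P [653.9 259.5 207.6] y ang 97.1 turn [ 0.31  0.4  42.01] shift mm [-123.1 -460.7    7.6] w 84.8 F [ 1.8 -0.6  1.5] j7 1.5
```

```bash
python3 -m handwheel '{"offset":[[0,0,0],[0,0,0],[0,0,0],[0,0,0],[0,0,0],[0,0,0],[-0.009,-0.033,0],[-0.009,-0.033,0],[-0.009,-0.033,0],[-0.009,-0.033,0],[-0.009,-0.033,0],[-0.009,-0.033,0]],"delta_rot":[[0,0,7],[0,0,7],[0,0,7],[0,0,7],[0,0,7],[0,0,7],[0,0,0],[0,0,0],[0,0,0],[0,0,0],[0,0,0],[0,0,0]]}'
python3 -m handwheel '{"offset":[[-0.009,-0.033,0.001],[-0.009,-0.033,0.001],[-0.009,-0.033,0.001],[-0.009,-0.033,0.001],[-0.009,-0.033,0.001],[-0.009,-0.033,0.001],[-0.009,-0.033,0.001],[-0.006,-0.031,0],[0,0,0],[0,0,0]],"delta_rot":[[0,0,0],[0,0,0],[0,0,0],[0,0,0],[0,0,0],[0,0,0],[0,0,0],[0,0,0],[0,0,0],[0,0,0]]}'
python3 -c "
from h import *
go(491.3,-188.7,40,55.1)"
```

```text
t: 11.12
ee_pos: [581.0, 64.4, 200.8]
tool_rot: [-0.001, 0.3, 0.954, -0.0]
force: [1.2, -0.1, -0.4]
gripper_width: 85.4
grip_force: 0.0
t: 11.95
ee_pos: [487.3, -191.0, 194.2]
tool_rot: [-0.0, 0.303, 0.953, 0.0]
force: [1.2, 0.5, 0.6]
gripper_width: 85.0
grip_force: 0.0
t 11.95 P [ 487.3 -191.   194.2] y ang 54.8 turn [ 0.01 -0.03 -0.33] shift mm [ -2.    4.2 154.2] w 85.0 F [1.2 0.5 0.6] j7 1.51
```

```bash
python3 -m handwheel '{"offset":[[-0.002,0.004,0.025],[0,0,0.03],[0,0,0.03],[0,0,0.03],[0,0,0.025],[0,0,0.014],[0,0,0],[0,0,0]],"delta_rot":[[0,0,0],[0,0,0],[0,0,0],[0,0,0],[0,0,0],[0,0,0],[0,0,0],[0,0,0]]}'
python3 -m handwheel '{"offset":[[0,0,0],[0,0,0],[0,0,0],[0,0,0],[0,0,0],[0,0,0],[0,0,0],[0,0,0]],"delta_rot":[[0,0,0],[0,0,0],[0,0,0],[0,0,0],[0,0,0],[0,0,0],[0,0,0],[0,0,0]]}' 0.03
python3 -m handwheel '{"offset":[[0,0,-0.01],[0,0,-0.02],[0,0,-0.03],[0,0,-0.03],[0,0,-0.03],[0,0,-0.03],[0,0,-0.015],[0,0,0]],"delta_rot":[[0,0,0],[0,0,0],[0,0,0],[0,0,0],[0,0,0],[0,0,0],[0,0,0],[0,0,0]]}'
python3 -c "
from h import *
go(570.5,249.5,205,97.2)"
```

```text
t: 12.62
ee_pos: [493.2, -185.6, 40.0]
tool_rot: [-0.001, 0.299, 0.954, -0.0]
force: [-0.0, -0.2, 0.2]
gripper_width: 84.8
grip_force: 0.0
t: 13.28
ee_pos: [494.5, -187.5, 42.3]
tool_rot: [0.002, 0.3, 0.954, 0.0]
force: [-1.7, -0.7, 6.3]
gripper_width: 52.7
grip_force: 63.4
t: 13.95
ee_pos: [495.7, -187.4, 209.5]
tool_rot: [0.004, 0.3, 0.954, 0.001]
force: [0.8, -0.5, -1.5]
gripper_width: 52.7
grip_force: 63.4
t 13.95 P [ 495.7 -187.4  209.5] y ang 55.1 turn [  0.13   0.49 -42.08] shift mm [-129.   424.1    4.5] w 52.7 F [ 0.8 -0.5 -1.5] j7 1.5
```

```bash
python3 -m handwheel '{"offset":[[0,0,0],[0,0,0],[0,0,0],[0,0,0],[0,0,0],[0,0,0],[-0.004,0.014,0],[-0.009,0.029,0],[-0.009,0.029,0],[-0.009,0.029,0],[-0.009,0.029,0],[-0.009,0.029,0]],"delta_rot":[[0,0,-7],[0,0,-7],[0,0,-7],[0,0,-7],[0,0,-7],[0,0,-7],[0,0,0],[0,0,0],[0,0,0],[0,0,0],[0,0,0],[0,0,0]]}'
python3 -m handwheel '{"offset":[[-0.009,0.029,0],[-0.009,0.029,0],[-0.009,0.029,0],[-0.009,0.029,0],[-0.009,0.029,0],[-0.009,0.029,0],[-0.009,0.029,0],[-0.009,0.029,0],[-0.006,0.027,0],[-0.002,0.008,0],[0,0,0],[0,0,0]],"delta_rot":[[0,0,0],[0,0,0],[0,0,0],[0,0,0],[0,0,0],[0,0,0],[0,0,0],[0,0,0],[0,0,0],[0,0,0],[0,0,0],[0,0,0]]}'
python3 -c "
from h import *
go(571,249.5,35,97.2)"
```

```text
t: 14.95
ee_pos: [520.4, -20.9, 203.8]
tool_rot: [-0.001, -0.062, 0.998, 0.0]
force: [1.7, 0.1, -2.8]
gripper_width: 52.4
grip_force: 63.3
t: 15.95
ee_pos: [567.0, 251.5, 203.7]
tool_rot: [-0.001, -0.063, 0.998, -0.001]
force: [0.9, -0.4, -2.5]
gripper_width: 52.9
grip_force: 63.4
t 15.95 P [567.  251.5 203.7] y ang 97.2 turn [-0.13 -0.16 -0.02] shift mm [ -3.8  -2.5 168.7] w 52.9 F [ 0.9 -0.4 -2.5] j7 1.43
```

```bash
python3 -m handwheel '{"offset":[[-0.002,-0.002,0.02],[0,0,0.03],[0,0,0.03],[0,0,0.03],[0,0,0.025],[0,0,0.015],[0,0,0.01],[0,0,0.005],[0,0,0],[0,0,0]],"delta_rot":[[0,0,0],[0,0,0],[0,0,0],[0,0,0],[0,0,0],[0,0,0],[0,0,0],[0,0,0],[0,0,0],[0,0,0]]}'
python3 -c "
from h import *
go(571,249.5,32,97.2)"
```

```text
t: 16.78
ee_pos: [571.6, 250.5, 41.5]
tool_rot: [0.001, -0.062, 0.998, 0.0]
force: [0.7, -0.5, -1.3]
gripper_width: 52.7
grip_force: 63.4
t 16.78 P [571.6 250.5  41.5] y ang 97.1 turn [ 0.03  0.12 -0.1 ] shift mm [ 0.7 -0.9  9.5] w 52.7 F [ 0.7 -0.5 -1.3] j7 1.54
```

```bash
python3 -m handwheel '{"offset":[[0,-0.001,0.004],[0,0,0.004],[0,0,0],[0,0,0]],"delta_rot":[[0,0,0],[0,0,0],[0,0,0],[0,0,0]]}'
python3 -m handwheel '{"offset":[[0,0,0.0015],[0,0,0],[0,0,0]],"delta_rot":[[0,0,0],[0,0,0],[0,0,0]]}'
```

```text
t: 17.12
ee_pos: [570.4, 249.8, 32.4]
tool_rot: [-0.0, -0.062, 0.998, 0.0]
force: [0.1, -0.9, -1.3]
gripper_width: 52.4
grip_force: 63.4
t: 17.37
ee_pos: [570.9, 249.9, 31.4]
tool_rot: [0.0, -0.062, 0.998, 0.0]
force: [-0.7, 0.2, 2.1]
gripper_width: 52.6
grip_force: 63.6
```

Contact. Release, lift, and look from the lifted pose.

```bash
python3 -m handwheel '{"offset":[[0,0,0],[0,0,0],[0,0,0],[0,0,0],[0,0,0],[0,0,0]],"delta_rot":[[0,0,0],[0,0,0],[0,0,0],[0,0,0],[0,0,0],[0,0,0]]}' 0.085
python3 -m handwheel '{"offset":[[0,0,-0.01],[0,0,-0.02],[0,0,-0.03],[0,0,-0.035],[0,0,-0.035],[0,0,-0.03],[0,0,-0.01]],"delta_rot":[[0,0,0],[0,0,0],[0,0,0],[0,0,0],[0,0,0],[0,0,0],[0,0,0]]}'
python3 -c "
from h import *
go(552.8,-239,200,55.1)"
```

```text
t: 17.87
ee_pos: [570.5, 249.6, 30.7]
tool_rot: [0.0, -0.062, 0.998, -0.0]
force: [-0.9, 0.8, -0.4]
gripper_width: 85.0
grip_force: 0.0
t: 18.45
ee_pos: [574.0, 250.3, 207.4]
tool_rot: [0.005, -0.062, 0.998, 0.002]
force: [0.5, 0.1, 0.1]
gripper_width: 85.1
grip_force: 0.0
t 18.45 P [574.  250.3 207.4] y ang 97.1 turn [ 0.42  0.43 41.98] shift mm [-262.5 -413.4    7.4] w 85.1 F [0.5 0.1 0.1] j7 1.44
```

```bash
python3 -m handwheel '{"offset":[[0,0,0],[0,0,0],[0,0,0],[0,0,0],[0,0,0],[0,0,0],[-0.019,-0.03,0],[-0.019,-0.03,0],[-0.019,-0.03,0],[-0.019,-0.03,0],[-0.019,-0.03,0],[-0.019,-0.03,0]],"delta_rot":[[0,0,7],[0,0,7],[0,0,7],[0,0,7],[0,0,7],[0,0,7],[0,0,0],[0,0,0],[0,0,0],[0,0,0],[0,0,0],[0,0,0]]}'
python3 -m handwheel '{"offset":[[-0.019,-0.03,0],[-0.019,-0.03,0],[-0.019,-0.03,0],[-0.019,-0.03,0],[-0.019,-0.03,0],[-0.019,-0.03,0],[-0.019,-0.03,0],[-0.014,-0.022,0],[0,0,0],[0,0,0]],"delta_rot":[[0,0,0],[0,0,0],[0,0,0],[0,0,0],[0,0,0],[0,0,0],[0,0,0],[0,0,0],[0,0,0],[0,0,0]]}'
python3 - <<'E'
from h import *
go(552.8,-239,54,55.1)
p=ctrl.read_camera("wrist");save(p,"w3.png");np.savez("w3.npz",**{k:np.array(v) for k,v in p.items()})
for n in("bottle_mid","mill_mid"):
    for d in ctrl.find_in(p,n)[:2]: print(n,d["score"],d["bbox"])
E
```

```text
t: 19.45
ee_pos: [560.4, 35.1, 200.7]
tool_rot: [-0.0, 0.3, 0.954, 0.0]
force: [1.3, 0.1, -0.0]
gripper_width: 84.9
grip_force: 0.0
t: 20.28
ee_pos: [547.7, -240.4, 200.9]
tool_rot: [-0.0, 0.302, 0.953, -0.0]
force: [-0.1, 0.7, -0.0]
gripper_width: 84.9
grip_force: 0.0
t 20.28 P [ 547.7 -240.4  200.9] y ang 54.8 turn [-0.05  0.   -0.28] shift mm [ -3.4   4.1 146.9] w 84.9 F [-0.1  0.7 -0. ] j7 1.62
bottle_mid 0.8 [284.8, 175.5, 76.5, 89.0]
bottle_mid 0.62 [0.1, 139.5, 84.8, 72.6]
mill_mid 0.72 [275.6, 1.3, 104.2, 53.9]
mill_mid 0.63 [292.8, 272.5, 63.3, 107.7]
```

View pics/w3.png

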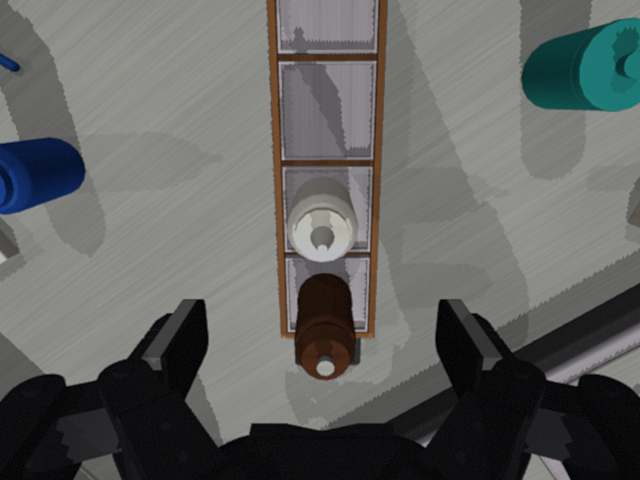

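The bottle stands with its nozzle tip at (322,240) and shoulder centre near (323,228). The mill's top button is at (325,368), and the shaker and crock dishes are empty.

```bash
python3 - <<'E'
from h import *
p=dict(np.load("w3.npz"))
print(world(p,322,240,123),world(p,323,228,84),world(p,325,368,117))
b=world(p,322,240,123);go(b[0],b[1],54,55.1)
E
```

```text
[ 547.93445474 -241.19074531  123.        ] [ 552.39015212 -243.5022199    84.        ] [ 625.64314234 -293.38920057  117.        ]
t 20.43 P [ 549.5 -235.6  200.3] y ang 55.3 turn [ 0.06 -0.07  0.17] shift mm [ -1.9  -5.5 146.3] w 84.7 F [ 0.7 -0.5  0.8] j7 1.62
```

```bash
python3 -m handwheel '{"offset":[[-0.003,-0.003,0.025],[0,0,0.03],[0,0,0.03],[0,0,0.025],[0,0,0.015],[0,0,0.011],[0,0,0.005],[0,0,0.005],[0,0,0],[0,0,0]],"delta_rot":[[0,0,0],[0,0,0],[0,0,0],[0,0,0],[0,0,0],[0,0,0],[0,0,0],[0,0,0],[0,0,0],[0,0,0]]}'
python3 -m handwheel '{"offset":[[0,0,0],[0,0,0],[0,0,0],[0,0,0],[0,0,0],[0,0,0],[0,0,0],[0,0,0]],"delta_rot":[[0,0,0],[0,0,0],[0,0,0],[0,0,0],[0,0,0],[0,0,0],[0,0,0],[0,0,0]]}' 0.03
```

```text
t: 21.27
ee_pos: [550.8, -242.2, 55.8]
tool_rot: [0.001, 0.3, 0.954, -0.0]
force: [0.4, -0.2, -0.6]
gripper_width: 84.9
grip_force: 0.0
t: 21.93
ee_pos: [550.9, -242.4, 56.1]
tool_rot: [0.001, 0.3, 0.954, 0.0]
force: [0.2, 0.3, 6.4]
gripper_width: 48.2
grip_force: 62.7
```

```bash
python3 -m handwheel '{"offset":[[0,0,-0.01],[0,0,-0.02],[0,0,-0.03],[0,0,-0.03],[0,0,-0.03],[0,0,-0.025],[0,0,-0.01],[0,0,0]],"delta_rot":[[0,0,0],[0,0,0],[0,0,0],[0,0,0],[0,0,0],[0,0,0],[0,0,0],[0,0,0]]}'
python3 - <<'E'
from h import *
go(491,239.5,215,97.2)
p=ctrl.read_camera("wrist");save(p,"w4.png")
E
```

```text
t: 22.6
ee_pos: [551.1, -242.6, 212.2]
tool_rot: [0.002, 0.3, 0.954, 0.0]
force: [0.2, 0.4, -3.3]
gripper_width: 48.3
grip_force: 62.7
t 22.6 P [ 551.1 -242.6  212.2] y ang 55.1 turn [ 1.000e-02  2.700e-01 -4.207e+01] shift mm [ -0.8 485.8  -2.8] w 48.3 F [ 0.2  0.4 -3.3] j7 1.62
```

View pics/w4.png

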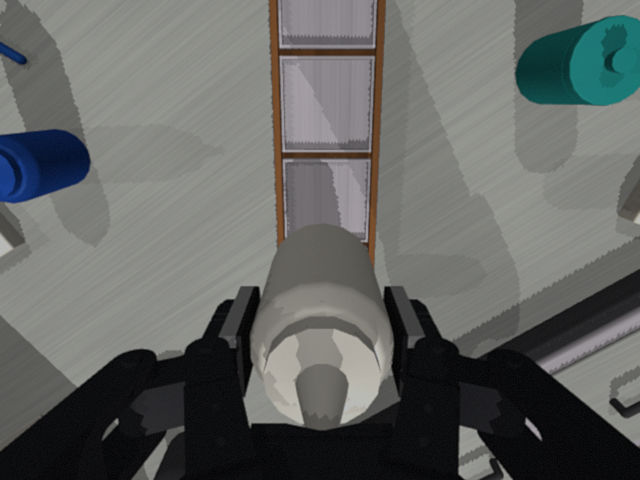

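The bottle is held upright between the pads at (322,350). Carrying it over.

```bash
python3 -m handwheel '{"offset":[[0,0,0],[0,0,0],[0,0,0],[0,0,0],[0,0,0],[0,0,0],[0,0.015,0],[0,0.03,0],[0,0.032,0],[0,0.032,0],[0,0.032,0],[0,0.032,0]],"delta_rot":[[0,0,-7],[0,0,-7],[0,0,-7],[0,0,-7],[0,0,-7],[0,0,-7],[0,0,0],[0,0,0],[0,0,0],[0,0,0],[0,0,0],[0,0,0]]}'
python3 -m handwheel '{"offset":[[0,0.032,0],[0,0.032,0],[0,0.032,0],[0,0.032,0],[0,0.032,0],[0,0.032,0],[0,0.032,0],[0,0.032,0],[0,0.03,0],[0,0.02,0],[0,0.006,0],[0,0,0]],"delta_rot":[[0,0,0],[0,0,0],[0,0,0],[0,0,0],[0,0,0],[0,0,0],[0,0,0],[0,0,0],[0,0,0],[0,0,0],[0,0,0],[0,0,0]]}'
python3 -c "
from h import *
go(491,239.5,55,97.2)"
```

```text
t: 23.65
ee_pos: [525.6, -68.2, 206.7]
tool_rot: [-0.003, -0.062, 0.998, 0.0]
force: [0.6, 0.8, -3.0]
gripper_width: 48.3
grip_force: 62.7
t: 24.65
ee_pos: [486.9, 241.5, 207.0]
tool_rot: [-0.002, -0.065, 0.998, -0.001]
force: [-0.8, 0.3, -2.3]
gripper_width: 48.0
grip_force: 62.8
t 24.65 P [486.9 241.5 207. ] y ang 97.4 turn [-0.12 -0.27  0.25] shift mm [ -3.8  -2.5 152. ] w 48.0 F [-0.8  0.3 -2.3] j7 1.28
```

Expected floor contact is at about 45.

```bash
python3 -m handwheel '{"offset":[[-0.001,-0.002,0.02],[0,0,0.03],[0,0,0.03],[0,0,0.03],[0,0,0.02],[0,0,0.015],[0,0,0.007],[0,0,0],[0,0,0],[0,0,0]],"delta_rot":[[0,0,0],[0,0,0],[0,0,0],[0,0,0],[0,0,0],[0,0,0],[0,0,0],[0,0,0],[0,0,0],[0,0,0]]}'
python3 -c "
from h import *
go(491,239.5,46,97.2)"
```

```text
t: 25.48
ee_pos: [492.1, 237.2, 58.8]
tool_rot: [0.001, -0.062, 0.998, 0.0]
force: [-0.4, 0.8, -1.6]
gripper_width: 48.3
grip_force: 62.8
t 25.48 P [492.1 237.2  58.8] y ang 97.1 turn [ 0.03  0.11 -0.13] shift mm [ 0.8  2.4 12.8] w 48.3 F [-0.4  0.8 -1.6] j7 1.41
```

```bash
python3 -m handwheel '{"offset":[[0,0.002,0.005],[0,0,0.005],[0,0,0.002],[0,0,0],[0,0,0]],"delta_rot":[[0,0,0],[0,0,0],[0,0,0],[0,0,0],[0,0,0]]}'
python3 -m handwheel '{"offset":[[0,0,0.0015],[0,0,0],[0,0,0]],"delta_rot":[[0,0,0],[0,0,0],[0,0,0]]}'
```

```text
t: 25.9
ee_pos: [490.4, 239.6, 45.6]
tool_rot: [-0.0, -0.062, 0.998, -0.0]
force: [0.1, 0.1, -3.1]
gripper_width: 48.4
grip_force: 62.7
t: 26.15
ee_pos: [490.9, 239.7, 45.1]
tool_rot: [0.0, -0.062, 0.998, 0.0]
force: [-2.6, -0.1, 5.2]
gripper_width: 48.4
grip_force: 63.3
```

```bash
python3 -m handwheel '{"offset":[[0,0,0],[0,0,0],[0,0,0],[0,0,0],[0,0,0],[0,0,0]],"delta_rot":[[0,0,0],[0,0,0],[0,0,0],[0,0,0],[0,0,0],[0,0,0]]}' 0.085
python3 -m handwheel '{"offset":[[0,0,-0.01],[0,0,-0.02],[0,0,-0.03],[0,0,-0.035],[0,0,-0.035],[0,0,-0.02],[0,0,-0.005]],"delta_rot":[[0,0,0],[0,0,0],[0,0,0],[0,0,0],[0,0,0],[0,0,0],[0,0,0]]}'
python3 -c "
from h import *
go(625.5,-290.5,200,55.1)"
```

```text
t: 26.65
ee_pos: [490.7, 239.6, 44.2]
tool_rot: [0.0, -0.062, 0.998, -0.0]
force: [0.4, 1.1, 0.0]
gripper_width: 84.8
grip_force: 0.0
t: 27.23
ee_pos: [493.8, 240.8, 204.8]
tool_rot: [0.004, -0.062, 0.998, 0.003]
force: [0.9, -0.2, -1.2]
gripper_width: 85.1
grip_force: 0.0
t 27.23 P [493.8 240.8 204.8] y ang 97.1 turn [ 0.45  0.36 42.  ] shift mm [-412.  -360.4    4.8] w 85.1 F [ 0.9 -0.2 -1.2] j7 1.29
```

```bash
python3 -m handwheel '{"offset":[[0,0,0],[0,0,0],[0,0,0],[0,0,0],[0,0,0],[0,0,0],[-0.026,-0.0225,0],[-0.026,-0.0225,0],[-0.026,-0.0225,0],[-0.026,-0.0225,0],[-0.026,-0.0225,0],[-0.026,-0.0225,0]],"delta_rot":[[0,0,7],[0,0,7],[0,0,7],[0,0,7],[0,0,7],[0,0,7],[0,0,0],[0,0,0],[0,0,0],[0,0,0],[0,0,0],[0,0,0]]}'
python3 -m handwheel '{"offset":[[-0.026,-0.0225,0],[-0.026,-0.0225,0],[-0.026,-0.0225,0],[-0.026,-0.0225,0],[-0.026,-0.0225,0],[-0.026,-0.0225,0],[-0.026,-0.0225,0],[-0.026,-0.0225,0],[-0.026,-0.0225,0],[-0.022,-0.022,0],[0,0,0],[0,0,0]],"delta_rot":[[0,0,0],[0,0,0],[0,0,0],[0,0,0],[0,0,0],[0,0,0],[0,0,0],[0,0,0],[0,0,0],[0,0,0],[0,0,0],[0,0,0]]}'
python3 -m handwheel '{"offset":[[0,0,0],[0,0,0]],"delta_rot":[[0,0,0],[0,0,0]]}'
python3 - <<'E'
from h import *
go(625.5,-291,54,55.1)
E
```

```text
t: 28.23
ee_pos: [540.8, 38.0, 198.6]
tool_rot: [-0.001, 0.3, 0.954, -0.0]
force: [0.1, 0.2, 0.2]
gripper_width: 84.9
grip_force: 0.0
t: 29.23
ee_pos: [621.2, -294.5, 198.4]
tool_rot: [-0.001, 0.302, 0.953, -0.001]
force: [-0.2, 0.2, 0.7]
gripper_width: 84.7
grip_force: 0.0
t: 29.4
ee_pos: [623.4, -288.5, 198.4]
tool_rot: [-0.001, 0.298, 0.954, 0.001]
force: [-0.4, 0.5, -0.6]
gripper_width: 85.0
grip_force: 0.0
t 29.4 P [ 623.4 -288.5  198.4] y ang 55.3 turn [ 0.07 -0.11  0.17] shift mm [ -3.1  -0.8 144.4] w 85.0 F [-0.4  0.5 -0.6] j7 1.65
```

```bash
python3 -m handwheel '{"offset":[[-0.002,-0.001,0.025],[0,0,0.03],[0,0,0.03],[0,0,0.025],[0,0,0.015],[0,0,0.01],[0,0,0.005],[0,0,0.003],[0,0,0],[0,0,0]],"delta_rot":[[0,0,0],[0,0,0],[0,0,0],[0,0,0],[0,0,0],[0,0,0],[0,0,0],[0,0,0],[0,0,0],[0,0,0]]}'
python3 -m handwheel '{"offset":[[0,0,0],[0,0,0],[0,0,0],[0,0,0],[0,0,0],[0,0,0],[0,0,0],[0,0,0]],"delta_rot":[[0,0,0],[0,0,0],[0,0,0],[0,0,0],[0,0,0],[0,0,0],[0,0,0],[0,0,0]]}' 0.03
python3 -m handwheel '{"offset":[[0,0,-0.01],[0,0,-0.02],[0,0,-0.03],[0,0,-0.03],[0,0,-0.03],[0,0,-0.025],[0,0,-0.01],[0,0,0]],"delta_rot":[[0,0,0],[0,0,0],[0,0,0],[0,0,0],[0,0,0],[0,0,0],[0,0,0],[0,0,0]]}'
python3 - <<'E'
from h import *
go(411.4,229.5,215,97.2)
p=ctrl.read_camera("wrist");save(p,"w5.png")
E
```

```text
t: 30.23
ee_pos: [625.3, -293.5, 57.8]
tool_rot: [0.001, 0.3, 0.954, -0.0]
force: [0.6, 0.5, -0.1]
gripper_width: 84.8
grip_force: 0.0
t: 30.9
ee_pos: [625.2, -293.2, 57.5]
tool_rot: [0.001, 0.299, 0.954, 0.0]
force: [0.3, -0.1, 5.7]
gripper_width: 45.6
grip_force: 62.0
t: 31.57
ee_pos: [625.2, -294.1, 214.2]
tool_rot: [0.002, 0.3, 0.954, -0.0]
force: [0.2, 0.2, -1.2]
gripper_width: 45.3
grip_force: 61.8
t 31.57 P [ 625.2 -294.1  214.2] y ang 55.1 turn [ -0.05   0.28 -42.09] shift mm [146.5 546.3  -0.8] w 45.3 F [ 0.2  0.2 -1.2] j7 1.64
```

View pics/w5.png

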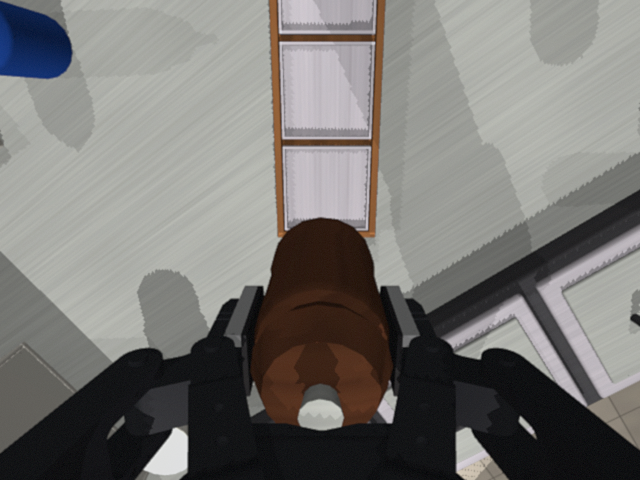

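The mill is held upright at (322,350). Carrying it to the farthest well.

```bash
python3 -m handwheel '{"offset":[[0,0,0],[0,0,0],[0,0,0],[0,0,0],[0,0,0],[0,0,0],[0.004,0.015,0],[0.008,0.031,0],[0.0085,0.032,0],[0.0085,0.032,0],[0.0085,0.032,0],[0.0085,0.032,0]],"delta_rot":[[0,0,-7],[0,0,-7],[0,0,-7],[0,0,-7],[0,0,-7],[0,0,-7],[0,0,0],[0,0,0],[0,0,0],[0,0,0],[0,0,0],[0,0,0]]}'
python3 -m handwheel '{"offset":[[0.0085,0.032,0],[0.0085,0.032,0],[0.0085,0.032,0],[0.0085,0.032,0],[0.0085,0.032,0],[0.0085,0.032,0],[0.0085,0.032,0],[0.0085,0.032,0],[0.0085,0.032,0],[0.0085,0.032,0],[0.008,0.03,0],[0.0055,0.02,0]],"delta_rot":[[0,0,0],[0,0,0],[0,0,0],[0,0,0],[0,0,0],[0,0,0],[0,0,0],[0,0,0],[0,0,0],[0,0,0],[0,0,0],[0,0,0]]}'
python3 -m handwheel '{"offset":[[0,0,0],[0,0,0],[0,0,0]],"delta_rot":[[0,0,0],[0,0,0],[0,0,0]]}'
python3 -c "
from h import *
go(411.4,229.5,56,97.2)"
```

```text
t: 32.62
ee_pos: [553.9, -123.8, 207.8]
tool_rot: [-0.003, -0.062, 0.998, 0.0]
force: [0.6, 0.3, -1.5]
gripper_width: 45.1
grip_force: 61.9
t: 33.62
ee_pos: [409.2, 231.4, 208.4]
tool_rot: [-0.003, -0.065, 0.998, -0.001]
force: [0.6, -0.3, -1.8]
gripper_width: 45.4
grip_force: 61.9
t: 33.87
ee_pos: [412.2, 227.4, 209.3]
tool_rot: [-0.002, -0.062, 0.998, -0.002]
force: [0.8, -1.0, -1.8]
gripper_width: 44.8
grip_force: 62.0
t 33.87 P [412.2 227.4 209.3] y ang 97.1 turn [-0.17 -0.19 -0.07] shift mm [  0.5   2.2 153.3] w 44.8 F [ 0.8 -1.  -1.8] j7 1.12
```

Contact is expected at about 46.5.

```bash
python3 -m handwheel '{"offset":[[0,0.001,0.02],[0,0,0.03],[0,0,0.03],[0,0,0.03],[0,0,0.02],[0,0,0.015],[0,0,0.008],[0,0,0.003],[0,0,0],[0,0,0],[0,0,0]],"delta_rot":[[0,0,0],[0,0,0],[0,0,0],[0,0,0],[0,0,0],[0,0,0],[0,0,0],[0,0,0],[0,0,0],[0,0,0],[0,0,0]]}'
python3 -c "
from h import *
go(411.4,229.5,47.5,97.2)"
```

```text
t: 34.78
ee_pos: [414.3, 230.4, 56.4]
tool_rot: [0.001, -0.062, 0.998, 0.001]
force: [0.5, 0.2, -1.5]
gripper_width: 45.4
grip_force: 61.9
t 34.78 P [414.3 230.4  56.4] y ang 97.1 turn [ 0.07  0.13 -0.09] shift mm [ 3.  -0.5  8.9] w 45.4 F [ 0.5  0.2 -1.5] j7 1.22
```

```bash
python3 -m handwheel '{"offset":[[0.002,0,0.004],[0,0,0.004],[0,0,0.0005],[0,0,0],[0,0,0]],"delta_rot":[[0,0,0],[0,0,0],[0,0,0],[0,0,0],[0,0,0]]}'
python3 -m handwheel '{"offset":[[0,0,0.001],[0,0,0],[0,0,0]],"delta_rot":[[0,0,0],[0,0,0],[0,0,0]]}'
```

```text
t: 35.2
ee_pos: [411.1, 229.8, 46.8]
tool_rot: [-0.0, -0.062, 0.998, -0.0]
force: [-0.4, 0.3, -0.7]
gripper_width: 45.6
grip_force: 62.0
t: 35.45
ee_pos: [411.5, 229.9, 46.4]
tool_rot: [0.0, -0.062, 0.998, 0.0]
force: [-1.7, 0.1, 5.1]
gripper_width: 45.3
grip_force: 62.4
```

```bash
python3 -m handwheel '{"offset":[[0,0,0],[0,0,0],[0,0,0],[0,0,0],[0,0,0],[0,0,0]],"delta_rot":[[0,0,0],[0,0,0],[0,0,0],[0,0,0],[0,0,0],[0,0,0]]}' 0.085
python3 -m handwheel '{"offset":[[0,0,-0.01],[0,0,-0.02],[0,0,-0.03],[0,0,-0.035],[0,0,-0.035],[0,0,-0.035],[0,0,-0.01]],"delta_rot":[[0,0,0],[0,0,0],[0,0,0],[0,0,0],[0,0,0],[0,0,0],[0,0,0]]}'
python3 -m handwheel '{"offset":[[0,-0.03,0],[0,-0.03,0],[0,-0.03,0],[0,-0.03,0],[0,-0.03,0],[0,-0.03,0],[0,-0.03,0],[0,-0.03,0],[0,0,0],[0,0,0],[0,0,0]],"delta_rot":[[0,0,0],[0,0,0],[0,0,0],[0,0,0],[0,0,0],[0,0,0],[0,0,0],[0,0,0],[0,0,0],[0,0,0],[0,0,0]]}'
python3 - <<'E'
from h import *
p=ctrl.read_camera("top");save(p,"t2.png",(120,130,320,340),2.8)
K,R,t=[np.array(p[k]) for k in("camera_matrix","R","t")]
v,u=np.mgrid[:480,:640];Z=p["z_map"]
r=np.linalg.inv(K)@np.stack([u.ravel(),v.ravel(),np.ones(u.size)])
X=(R.T@(r*Z.ravel()-t[:,None])).T
for w in((650.2,259.5),(570.5,249.5),(491.2,239.5),(411.4,229.5)):
    s=X[(np.hypot(*(X[:,:2]-w).T)<38)&(X[:,2]>40)]
    c,_=cv2.minEnclosingCircle(s[:,:2].astype(np.float32));print(w,np.round(c,1),s[:,2].max().round())
E
```

```text
t: 35.95
ee_pos: [411.2, 229.7, 45.7]
tool_rot: [-0.0, -0.062, 0.998, -0.0]
force: [0.6, 0.2, -0.7]
gripper_width: 85.0
grip_force: 0.0
t: 36.53
ee_pos: [414.5, 231.5, 227.4]
tool_rot: [0.005, -0.062, 0.998, 0.003]
force: [0.7, 1.1, 0.9]
gripper_width: 85.0
grip_force: 0.0
t: 37.45
ee_pos: [440.7, -8.0, 220.8]
tool_rot: [-0.0, -0.062, 0.998, 0.0]
force: [-0.3, 0.8, 0.1]
gripper_width: 84.9
grip_force: 0.0
(650.2, 259.5) [651.6 260.1] 93.0
(570.5, 249.5) [570.7 251.5] 96.0
(491.2, 239.5) [493.9 241.1] 113.0
(411.4, 229.5) [412.7 231. ] 109.0
```

View pics/t2.png

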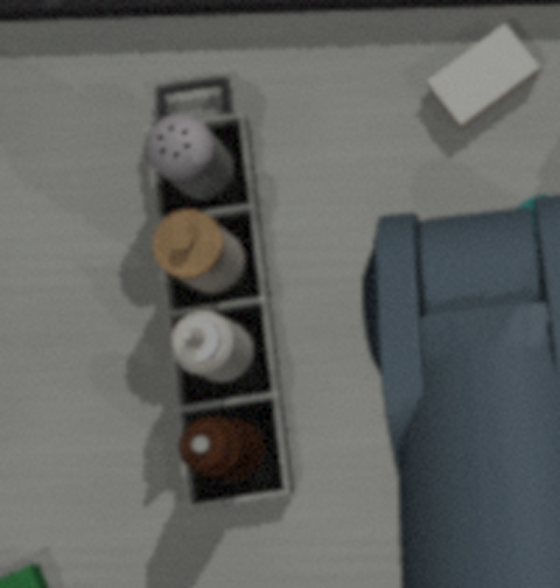

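All four stand upright in their wells. From the rack's handle outward they are shaker (188,150), crock (195,245), bottle (210,345) and mill (215,445), each within about 3 mm of its well's centre, and the arm is clear.

```bash
python3 -c "
from rig import ctrl
print(ctrl.hand_in())"
```

```text
the job is handed in; nothing more can be done
None
```

The job is handed in: all four containers stand upright in the steel rack in reverse order, each measured within about 3 mm of its well's centre, after about 37 s of the 120 s allowed. The hand-in gave no verdict.

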